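# Pack a vial rack and close the carton

## Robot

A 7-joint arm with a two-finger parallel gripper is mounted at the origin on the work surface. World frame = base frame: x ahead of the robot, y to its left, z up, the work surface at z = 0. Lengths are in m, angles in rad, forces in N, time in s.
With the tool pointing down it reaches from about 0.4 to 0.85 m from the base axis. Payload 6.9 kg.
Tool frame: the origin (TCP) lies on the centre line of the jaws, within the pads' length; the fingertips stand 8 mm ahead of it and the grasp point (between the pads) lies 11 mm behind it (env.tcp_to_tips is the distance from the TCP to the fingertips, in m); z points along the fingers, y is the direction in which the jaws open and shut (so a half turn about z gives the same grasp; the last joint's range is limited). The gripper opens to 85 mm and grips with 20 to 120 N. Pads are 22 mm wide; open, the fingers measure 114 mm over their backs; the gripper's body (76 mm by 85 mm) begins 54 mm behind the grasp point. The pads swing forward as they close: fully open they stand 13 mm farther back than shut.
Start: joints at [1.226, 0.507, -0.238, 1.5, 0.126, 1.149, -0.155], TCP at [0.272, -0.563, 0.239] pointing down, gripper open.
Joint ranges: [-3.08, 3.08], [-0.24, 2.05], [-1.43, 1.35], [0, 2.5], [-1.52, 4.66], [0.17, 1.96], [-2.89, 2.89]. Speed limits (rad/s): [2.39, 2.39, 3.14, 3.14, 3.14, 3.14, 3.14].

## Interface

Orientations are given as a rotation vector (axis times angle).
In Python, from station import readout, snapshot, job, env gives the robot as it stands.
- The arm moves only by the tool arm_command, never from a script. Its argument "moves" is a list of rows, each an object of numbers: "x", "y", "z": the shift along the tool's x, y, z as a fraction of full scale; "rx", "ry", "rz": the turn, a rotation vector about the tool's x, y, z as a fraction of full scale; "fingers": the opening, from 0 (shut) to 1 (fully open). In form: [{"x": .., "y": .., "z": .., "rx": .., "ry": .., "rz": .., "fingers": ..}, ...]. A call has 1 to 12 rows; each row is the pose to reach, as a shift and turn from the pose measured when the call began, along the tool's axes at that moment; what a row does not reach only later rows make up. Full scale, the value 1, is 400 mm for a shift and 90 degrees for a turn. A row lasts 1/8 s, in which the tool goes at most 62.5 mm and 10.7 degrees, less where a joint would pass 70% of its speed; a pose out of reach is approached as far as the arm can. A call with a number of a shift or a turn outside -1 to 1 is refused whole. A call with a gripper value outside its range is refused whole. The fingers move at their own pace and stop on an object; the grip force is fixed at half the most. Time passes only in rows, so rows that repeat a pose let the fingers close. It gives the time, the measured TCP pose, the force and the opening at its end, in the units of the state.
- readout.read_state(): the state, without advancing time (a new reading comes with each control period).
- snapshot(name): name is "scene" or "side" or "wrist"; returns a dict with "img" (384x512x3 uint8, blue, green, red), "camera_matrix" (3x3 intrinsics, pixels), "xyz" and "rotation" of the camera in the world. Camera axes: x right, y up, looking along -z (the intrinsics and any distortion apply to the point x, -y, -z); pixel columns grow to the right and rows downward; lengths in m; the calibration is good to about 2 mm. A picture is of the moment at which its call begins. There is no depth.
- job.close_job(): hands the job in, once; it reports no verdict.
The state is a dict: "t": time; "qpos": joint angles; "qd": joint speeds; "joint_efforts": joint torques, N m; "eef_pos": TCP position; "eef_rot": TCP orientation; "force": force on the tool from outside, world axes, zero at the start; "wrist_torque": the same for the moment, N m; "finger_gap": opening from 0.0 (shut) to 1.0 (fully open).
Only numpy, scipy, OpenCV 4.12 (cv2) and the standard library are available. Lean on these libraries where they do the work, as an engineer would, in place of code of your own. Each camera call takes 0.05 s, during which the arm holds its last target. There are 200 camera calls.

## Task

Pack the vial rack for dispatch: lift it by its blue handle, set it down flat and upright in the open carton without dropping it, and let go. Then fold down both short-end flaps first, and after them both long-side flaps on top, so that all four lie flat and the carton is closed. Leave the other things on the bench where they are.

Things in the scene. Friction and masses are not known exactly. Their poses are not given: they have to be found in the camera images.
- carton: open brown cardboard carton, fixed to the bench, 140 mm (its x) x 190 mm (its y) outside, 4 mm walls and 4 mm floor, rim 92 mm (short ends) to 96 mm (long sides) high. Origin: centre of its underside, on the table; z up. Inside 132 x 182 mm, so the rack fits only lengthwise along carton y
- rack_grip (a point): middle of the gripping part of the rack's blue handle, 68 mm above the rack's underside. Its x runs across the rack (60 mm), y along it (160 mm), z up
- rack: white vial rack with eight black-capped amber vials fixed in it, loose on the table: base 60 (x) x 160 (y) x 30 mm tall, vials to 54 mm at its two ends (more than 29 mm from the middle along y), and in the middle an upright blue handle block 16 mm thick (x), 50 mm long (y), from 30 to 80 mm above the underside. Origin: centre of its underside. 0.25 to 0.45 kg
- inner_left (a joint): short-end flap on the carton's +y end. Rad: 0 = closed flat, 1.57 = upright, more = leaning outwards (starts 1.8 to 2.3, stop 2.7). Hinge line at carton y = +95 mm, height 92 mm; 70 mm from hinge to free edge, 126 mm wide, 4 mm thick, closed top 96 mm above the table. Light card: 0.3 to 0.5 N at the free edge moves it; it stays where left; lift as you push in, a level push on the edge can jam. Flaps do not press on one another
- inner_right (a joint): short-end flap on the carton's -y end. Rad: 0 = closed flat, 1.57 = upright, more = leaning outwards (starts 1.8 to 2.3, stop 2.7). Hinge line at carton y = -95 mm, height 92 mm; 70 mm from hinge to free edge, 126 mm wide, 4 mm thick, closed top 96 mm above the table. Light card: 0.3 to 0.5 N at the free edge moves it; it stays where left; lift as you push in, a level push on the edge can jam. Flaps do not press on one another
- outer_near (a joint): long-side flap on the carton's -x side (towards the robot). Rad: 0 = closed flat, 1.57 = upright, more = leaning outwards (starts 2.1 to 2.35, stop 2.7). Hinge line at carton x = -70 mm, height 97 mm; 69 mm from hinge to free edge, 188 mm wide, 4 mm thick, closed top 101 mm above the table. Light card: 0.3 to 0.5 N at the free edge moves it; it stays where left; lift as you push in, a level push on the edge can jam. Flaps do not press on one another
- outer_far (a joint): long-side flap on the carton's +x side (away from the robot). Rad: 0 = closed flat, 1.57 = upright, more = leaning outwards (starts 2.1 to 2.35, stop 2.7). Hinge line at carton x = +70 mm, height 97 mm; 69 mm from hinge to free edge, 188 mm wide, 4 mm thick, closed top 101 mm above the table. Light card: 0.3 to 0.5 N at the free edge moves it; it stays where left; lift as you push in, a level push on the edge can jam. Flaps do not press on one another
- jar: bystander: amber jar with a white lid, 60 mm across, 75 mm tall; origin at the centre of its underside
- tape: bystander: tan tape roll lying flat, 90 mm across, 45 mm tall; origin at the centre of its underside
- tipbox: bystander: green box, 85 x 115 x 55 mm tall; origin at the centre of its underside
- beaker: bystander: clear beaker, 72 mm across, 85 mm tall; origin at the centre of its underside
- spatula: bystander: metal spatula with a wooden handle, lying flat
- washbottle: bystander: white wash bottle with a red cap, 70 mm across, 140 mm tall; origin at the centre of its underside
- notebook: bystander: blue notebook lying flat, 110 x 150 x 14 mm; origin at the centre of its underside

How it is judged:
On the way, in this order (a step that is already met when the one before it is completed fails the run):
1. the rack stands on the carton's floor, released, all flaps still open (x of rack_grip in the frame of carton between -0.05 and 0.05 m and y of rack_grip in the frame of carton between -0.025 and 0.025 m and z of rack_grip in the frame of carton between 0.064 and 0.08 m and angle between rack_grip's own z axis and vertical below 0.1 rad and contact force between the fingers and rack below 0.05 N and linear speed of rack below 0.03 m/s and value of joint each of inner_left, inner_right, outer_near, outer_far above 0.8 rad), for 0.2 s.
2. both short-end flaps are folded flat, the long-side flaps still open (value of joint each of inner_left, inner_right below 0.14 rad and value of joint each of outer_near, outer_far above 0.8 rad), for 0.2 s.
At the end, for the whole second after the job is handed in: the rack stands upright (within 0.1 rad) on the carton's floor, released and still, and all four flaps lie flat, each within 0.14 rad (8 degrees) of closed, at rest (x of rack_grip in the frame of carton between -0.05 and 0.05 m and y of rack_grip in the frame of carton between -0.025 and 0.025 m and z of rack_grip in the frame of carton between 0.064 and 0.08 m and angle between rack_grip's own z axis and vertical below 0.1 rad and contact force between the fingers and rack below 0.05 N and linear speed of rack below 0.03 m/s and value of joint each of inner_left, inner_right, outer_near, outer_far below 0.14 rad and velocity of joint inner_left between -0.1 and 0.1 rad/s and velocity of joint inner_right between -0.1 and 0.1 rad/s and velocity of joint outer_near between -0.1 and 0.1 rad/s and velocity of joint outer_far between -0.1 and 0.1 rad/s); the robot touches nothing.
It fails at once if a long-side flap is folded in (below 0.8 rad) while a short-end flap is still up (above 0.5 rad) (value of joint any of outer_near, outer_far below 0.8 rad and value of joint any of inner_left, inner_right above 0.5 rad).
It fails at once if the rack is dropped (moves faster than 0.6 m/s with no finger on it) (linear speed of rack above 0.6 m/s and contact force between the fingers and rack below 0.05 N).
It fails at once if a bystander is displaced by more than 40 mm (distance of any of jar, tape, tipbox, beaker, spatula, washbottle, notebook from where it was at the start of the episode above 0.04 m).
It also fails if it takes over 72 s, if anything falls off the work surface, if the arm or the gripper's body presses on something with over 40 N, if the wrist force passes 120 N, or if a joint passes its speed limit or range.

## Working session

There is one attempt and no reset: what is moved stays moved. The work goes in short steps, Python scripts to look and compute and a tool call to move; the robot and the scene stay as the last step left them, time stands still between calls to the robot, and variables do not carry over. Pictures are saved under pics/ and viewed, on a budget of 10 in all, crops included, one or two more only if the job needs it, and the job is handed in when it is done.

Besides the shell and the picture viewer there is one more tool, called after "Emit:" as a command line: name --argument value ..., lists and objects as JSON in quotes. arm_command: Moves the arm, as the interface text tells. Its arguments: {"type":"object","properties":{"moves":{"type":"array","items":{"type":"object","properties":{"x":{"type":"number"},"y":{"type":"number"},"z":{"type":"number"},"rx":{"type":"number"},"ry":{"type":"number"},"rz":{"type":"number"},"fingers":{"type":"number"}}}}},"required":["moves"]}

```bash
ls; mkdir -p pics; python3 - <<'E'
from station import readout, snapshot, job, env
import cv2,numpy as np
print(readout.read_state())
a=[]
for n in ["scene","side"]:
    s=snapshot(n); cv2.imwrite(f"pics/{n}0.png",s["img"]); print(n,s["camera_matrix"],s["xyz"],s["rotation"],s.keys())
    np.savez(f"{n}0.npz",**s)
print([x for x in dir(env) if x[0]!='_'])
E
```

```text
pics
{'t': 0.0, 'qpos': array([ 1.22655083,  0.50829505, -0.2374899 ,  1.50112641,  0.12571818,
        1.14891518, -0.15476779]), 'qd': array([-4.59301406e-04,  9.01481057e-04,  1.09396652e-03,  7.53013938e-04,
        9.20818417e-04,  9.55649419e-05,  6.23744051e-04]), 'joint_efforts': array([ 9.89404107e-04, -6.20583057e+01, -2.18646996e+00, -2.49647409e+01,
        1.26313395e-02,  1.20128633e-02, -5.85602061e-05]), 'eef_pos': array([ 0.27140407, -0.56245266,  0.23845726]), 'eef_rot': array([-3.06083562e+00, -7.00181451e-01,  7.25778932e-04]), 'force': array([-0.33746987, -0.13069579, -0.50018185]), 'wrist_torque': array([-0.00763127, -0.00299331, -0.03486163]), 'finger_gap': 0.997368033964028}
scene [[478.70351357   0.         253.70481982]
 [  0.         478.70351357 194.34808405]
 [  0.           0.           1.        ]] [ 1.85180234 -0.44784508  0.97342349] [0.8650951  0.59068959 1.12575567] dict_keys(['img', 'camera_matrix', 'xyz', 'rotation'])
side [[469.95672503   0.         246.8021256 ]
 [  0.         469.95672503 187.26820473]
 [  0.           0.           1.        ]] [0.07616917 0.84537465 1.07269384] [ 0.2849021  -0.98702359 -2.42078664] dict_keys(['img', 'camera_matrix', 'xyz', 'rotation'])
['Unreachable', 'tcp_to_tips']
```

View pics/scene0.png

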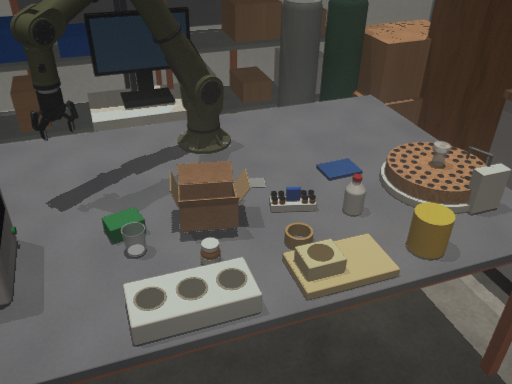

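View pics/side0.png

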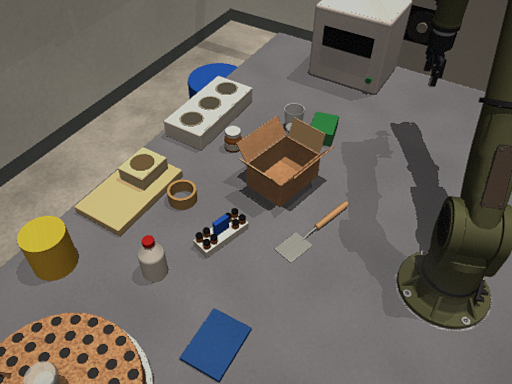

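The scene view shows the carton at about (208,195) and the rack with its blue handle at (293,197). In the side view the carton is at (283,165) and the rack at (222,230). I'll zoom in on both for corner measurements.

```bash
python3 - <<'E'
import cv2,numpy as np
def crop(n,x0,y0,w,h,k,out):
    i=cv2.imread(f"pics/{n}0.png")[y0:y0+h,x0:x0+w]
    i=cv2.resize(i,None,fx=k,fy=k,interpolation=cv2.INTER_CUBIC)
    for x in range(x0-x0%10+10,x0+w,10):
        cv2.line(i,((x-x0)*k,0),((x-x0)*k,6 if x%50 else 14),(0,255,255),1)
        if x%20==0: cv2.putText(i,str(x),((x-x0)*k-10,24),0,.4,(0,255,255),1)
    for y in range(y0-y0%10+10,y0+h,10):
        cv2.line(i,(0,(y-y0)*k),(8,(y-y0)*k),(0,255,255),1)
        if y%20==0: cv2.putText(i,str(y),(10,(y-y0)*k+4),0,.4,(0,255,255),1)
    cv2.imwrite(out,i)
crop("scene",160,150,160,90,5,"pics/sc.png")
crop("side",185,105,150,150,4,"pics/sd.png")
E
```

```text
(no output)
```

View pics/sc.png

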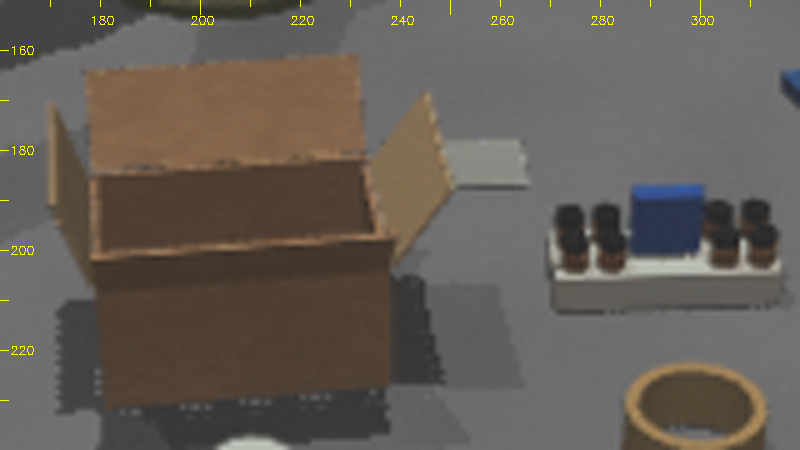

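View pics/sd.png

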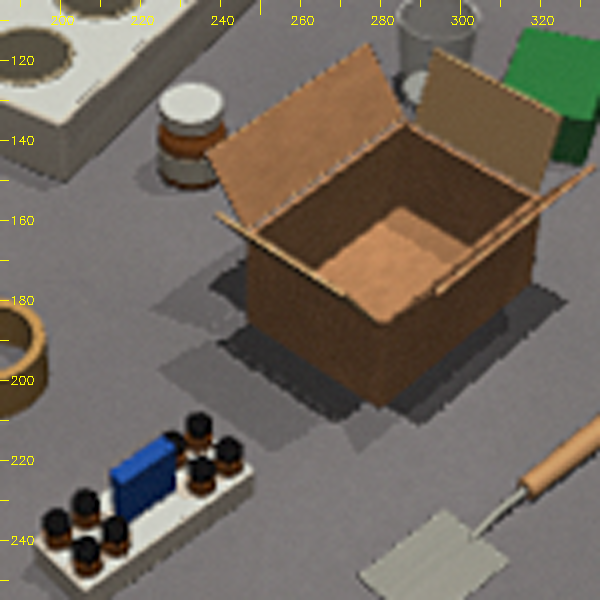

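```bash
cat > h.py <<'E'
import numpy as np
from scipy.spatial.transform import Rotation as R
from scipy.optimize import least_squares
def proj(s,p):
    q=(np.atleast_2d(p)-s["xyz"])@R.from_rotvec(s["rotation"]).as_matrix()
    q=q*[1,-1,-1]; u=q@s["camera_matrix"].T
    return u[:,:2]/u[:,2:]
def place(p,x,y,yaw): return R.from_rotvec([0,0,yaw]).apply(p)+[x,y,0]
def flap(name,th,s,r=1.0):   # point on free edge side s=+-1
    c,sn=np.cos(th),np.sin(th)
    if name=="il": return [63*s,95-70*r*c,92+70*r*sn]
    if name=="ir": return [63*s,-95+70*r*c,92+70*r*sn]
    if name=="on": return [-70+69*r*c,94*s,97+69*r*sn]
    if name=="of": return [70-69*r*c,94*s,97+69*r*sn]
def carton(v,spec):
    th=dict(zip(["il","ir","on","of"],v[3:]))
    P=[flap(q[0],th[q[0]],q[1],q[2]) if isinstance(q[0],str) else q for q in spec]
    return place(np.array(P,float)/1000,*v[:3])
E
cat > fit.py <<'E'
from h import *
sc,sd=np.load("scene0.npz"),np.load("side0.npz")
C={"scene":[(("on",-1,1),177.3,164.2),(("on",1,1),231.3,161),(("on",-1,0),179,185.3),(("on",1,0),232.5,181.5),
 (("il",-1,1),245.5,168.5),(("il",1,1),250.5,188),(("il",-1,0),234,183),(("il",1,0),238.8,203),
 (("ir",-1,1),170,170),(("ir",1,1),169.7,191.5),(("of",-1,1),179,202),(("of",1,1),239,198),
 ((70,-95,0),181.3,231.3),((70,95,0),238,227.3)],
"side":[(("of",1,1),236.7,143.5),(("of",-1,1),277,116),(("of",1,0),247.3,162),(("of",-1,0),286.5,136),
 (("ir",1,1),294,117.5),(("ir",-1,1),324.5,134),(("ir",-1,0),319.5,153),(("il",1,1),239,158.5),(("il",-1,1),272,179),
 (("on",-1,1),333,147),(("on",1,1),294.5,178),((-70,95,0),279.5,206),((70,95,0),247,185.5),((-70,-95,0),317.5,171)]}
K={"scene":[((30,-80,0),271,212),((30,80,0),315.7,210.3),((30,-80,30),270.5,206),((30,80,30),315.7,204.3),
 ((8,-25,80),286.3,189.8),((8,25,80),300.5,189.3),((-8,-25,80),286.8,187.3),((-8,25,80),300.3,186.8),((8,-25,30),286.5,201),((8,25,30),300,200.5)],
"side":[((-30,80,30),206,250),((-30,-80,30),248.3,222),((30,80,30),193.5,241),((-8,25,80),215.2,224.5),((-8,-25,80),229,216.7),
 ((8,25,80),212.5,221.7),((8,-25,80),225.7,214.2),((-8,25,30),215.5,234),((-8,-25,30),229,226.7)]}
def resid(obj,f):
    def g(v):
        r=[]
        for n,s in (("scene",sc),("side",sd)):
            u=proj(s,f(v,[q[0] for q in obj[n]])); r.append(u-(np.array([q[1:] for q in obj[n]])-.4))
        return np.concatenate(r)
    return g
for obj,f,v0 in ((C,carton,[.6,-.1,0,2,2,2.2,2.2]),(K,lambda v,sp:place(np.array(sp,float)/1000,*v),[.65,.2,0])):
    g=resid(obj,f); o=least_squares(lambda v:g(v).ravel(),v0,loss="soft_l1")
    print(np.round(o.x,4)); print(np.round(g(o.x),1).tolist())
E
python3 fit.py
```

```text
[ 0.5517 -0.1324 -0.1978  2.1995  1.8899  2.211   2.2755]
[[-0.6, 0.1], [-0.0, -0.0], [-0.9, -1.0], [0.3, -0.8], [-0.4, -0.4], [-0.2, -0.1], [-0.7, -0.0], [-1.2, 0.4], [-0.2, 0.3], [0.2, -0.8], [-1.2, -0.2], [0.2, -0.5], [-0.7, 0.5], [0.0, -0.0], [-0.8, 0.1], [-0.6, -0.1], [-0.6, 1.2], [-0.4, -1.4], [-0.5, -0.3], [1.0, 0.3], [-0.7, 1.0], [-0.4, -0.1], [-1.0, -0.0], [0.7, -0.6], [-0.5, 0.5], [0.4, 1.7], [-0.4, 0.1], [0.1, 5.1]]
[ 0.5896  0.1644 -0.2622]
[[-0.6, 1.1], [-0.1, 1.1], [0.2, -0.0], [0.6, 0.0], [-0.0, 0.1], [0.1, 0.1], [-1.1, 0.1], [-0.4, 0.1], [-0.9, 0.8], [-0.3, 0.8], [0.1, 2.7], [0.4, -0.0], [-1.1, -0.9], [0.1, 1.3], [-0.1, -0.3], [-1.0, 0.9], [-0.5, -1.0], [0.7, 3.2], [0.5, 1.1]]
```

```bash
cat >> h.py <<'E'
CART=(0.5517,-0.1324,-0.198)
def dn(psi): return R.from_euler("z",psi)*R.from_euler("x",np.pi)
def c2w(x,y,z):  # carton mm -> world m
    return place(np.array([[x,y,z]])/1000,*CART)[0]
def rows(targets,st=None):
    """targets: (xyz world of TCP, psi) -> tool-frame fractions from the present pose"""
    if st is None:
        from station import readout
        st=readout.read_state()
    p=np.array(st["eef_pos"]); r=R.from_rotvec(st["eef_rot"])
    print("t",round(st["t"],2),"p",p.round(4),"psi",round(2*np.arctan2(st["eef_rot"][1],st["eef_rot"][0]),3),"F",np.round(st["force"],1),"gap",round(st["finger_gap"],3),"q",np.round(st["qpos"],2))
    for q,psi in targets:
        d=r.inv().apply(np.array(q)-p)/.4; w=(r.inv()*dn(psi)).as_rotvec()/(np.pi/2)
        print(*d.round(4),"|",*w.round(4))
E
python3 - <<'E'
from h import *
from station import env
print(env.tcp_to_tips)
rows([((.48,-.15,.24),.9),((.55,0,.24),1.1)])
E
```

```text
0.008
t 0.1 p [ 0.2715 -0.5625  0.2385] psi -5.833 F [-0.8  0.1  0.4] gap 1.001 q [ 1.23  0.51 -0.24  1.5   0.13  1.15 -0.15]
0.9178 -0.702 -0.0026 | -0.001 -0.0002 -0.2866
1.2384 -0.9636 -0.0022 | -0.001 -0.0003 -0.4139
```

Emit:
arm_command --moves '[{"x":0.95,"y":-0.73,"z":0,"rz":-0.3,"fingers":1},{"x":0.95,"y":-0.73,"z":0,"rz":-0.3,"fingers":1},{"x":0.95,"y":-0.73,"z":0,"rz":-0.3,"fingers":1},{"x":0.95,"y":-0.73,"z":0,"rz":-0.3,"fingers":1},{"x":0.95,"y":-0.73,"z":0,"rz":-0.3,"fingers":1},{"x":0.95,"y":-0.73,"z":0,"rz":-0.3,"fingers":1},{"x":0.95,"y":-0.73,"z":0,"rz":-0.3,"fingers":1},{"x":0.95,"y":-0.73,"z":0,"rz":-0.3,"fingers":1}]'

```text
validation failed for argument at $.mo...
```

```bash
python3 - <<'E'
from h import *
rows([((.5896,.1644,.2),1.309)])
E
```

```text
t 0.1 p [ 0.2715 -0.5625  0.2385] psi -5.833 F [-0.8  0.1  0.4] gap 1.001 q [ 1.23  0.51 -0.24  1.5   0.13  1.15 -0.15]
1.5063 -1.2905 0.0983 | -0.0009 -0.0004 -0.547
```

The move was refused before running, probably because every field is required. I'll resend it with all seven.

Emit:
arm_command --moves '[{"x":0.95,"y":-0.73,"z":0.0,"rx":0.0,"ry":0.0,"rz":-0.3,"fingers":1.0},{"x":0.95,"y":-0.73,"z":0.0,"rx":0.0,"ry":0.0,"rz":-0.3,"fingers":1.0},{"x":0.95,"y":-0.73,"z":0.0,"rx":0.0,"ry":0.0,"rz":-0.3,"fingers":1.0},{"x":0.95,"y":-0.73,"z":0.0,"rx":0.0,"ry":0.0,"rz":-0.3,"fingers":1.0},{"x":0.95,"y":-0.73,"z":0.0,"rx":0.0,"ry":0.0,"rz":-0.3,"fingers":1.0},{"x":0.95,"y":-0.73,"z":0.0,"rx":0.0,"ry":0.0,"rz":-0.3,"fingers":1.0},{"x":0.95,"y":-0.73,"z":0.0,"rx":0.0,"ry":0.0,"rz":-0.3,"fingers":1.0},{"x":0.95,"y":-0.73,"z":0.0,"rx":0.0,"ry":0.0,"rz":-0.3,"fingers":1.0}]'

```text
t: 1.1
eef_pos: [0.4875, -0.1311, 0.239]
eef_rot: [-2.81, -1.399, -0.001]
force: [0.5, -0.5, -0.4]
finger_gap: 1.005
```

```bash
python3 - <<'E'
from h import *
rows([((.5896,.1644,.2),1.309)])
E
```

```text
t 1.1 p [ 0.4875 -0.1311  0.239 ] psi -5.359 F [ 0.5 -0.5 -0.4] gap 1.005 q [ 0.57  0.34 -0.49  1.81  0.18  1.04 -0.63]
0.7433 -0.2415 0.0988 | -0.001 -0.001 -0.2452
```

Emit:
arm_command --moves '[{"x":0.74,"y":-0.24,"z":0.0,"rx":0.0,"ry":0.0,"rz":-0.245,"fingers":1.0},{"x":0.74,"y":-0.24,"z":0.0,"rx":0.0,"ry":0.0,"rz":-0.245,"fingers":1.0},{"x":0.74,"y":-0.24,"z":0.05,"rx":0.0,"ry":0.0,"rz":-0.245,"fingers":1.0},{"x":0.743,"y":-0.2415,"z":0.1,"rx":0.0,"ry":0.0,"rz":-0.245,"fingers":1.0},{"x":0.743,"y":-0.2415,"z":0.1,"rx":0.0,"ry":0.0,"rz":-0.245,"fingers":1.0},{"x":0.743,"y":-0.2415,"z":0.1,"rx":0.0,"ry":0.0,"rz":-0.245,"fingers":1.0},{"x":0.743,"y":-0.2415,"z":0.1,"rx":0.0,"ry":0.0,"rz":-0.245,"fingers":1.0},{"x":0.743,"y":-0.2415,"z":0.1,"rx":0.0,"ry":0.0,"rz":-0.245,"fingers":1.0}]'

```text
t: 2.1
eef_pos: [0.5897, 0.1622, 0.1997]
eef_rot: [-2.494, -1.909, -0.0]
force: [1.4, 0.1, 0.4]
finger_gap: 1.0
```

```bash
python3 - <<'E'
from h import *
from station import snapshot
import cv2
s=snapshot("wrist"); np.savez("wrist1.npz",**s)
im=s["img"].copy()
P=place(np.array([[-8,-25,80],[8,-25,80],[8,25,80],[-8,25,80],[30,80,30],[30,-80,30],[-30,-80,30],[-30,80,30]])/1000,.5896,.1644,-.2622)
u=proj(s,P); print(u.round(1).tolist())
for k in (0,4): cv2.polylines(im,[np.int32(u[k:k+4].round())],True,(0,255,0),1)
cv2.imwrite("pics/w1.png",im)
rows([((.5896,.1644,.057),1.309)])
E
```

```text
[[241.9, 211.2], [260.9, 211.2], [261.3, 152.6], [241.1, 152.6], [285.1, 79.7], [280.5, 242.1], [222.8, 242.1], [217.4, 79.8]]
t 2.15 p [0.5898 0.1622 0.1999] psi -4.977 F [ 0.6 -0.3 -1.1] gap 1.0 q [ 0.04  0.56 -0.58  1.59  0.33  1.09 -0.89]
0.0049 -0.0018 0.3573 | -0.0002 -0.0006 -0.0019
```

View pics/w1.png

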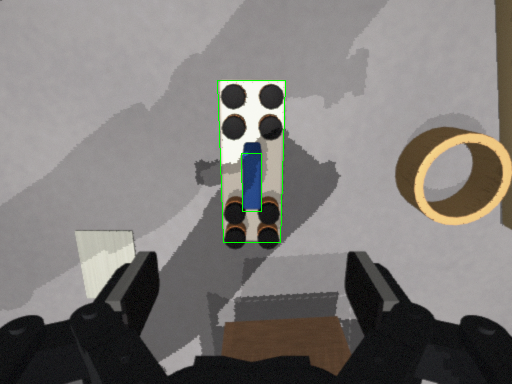

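The wrist view confirms the fit. The rack outline matches at (217–285, 80–242), and the extra blue above the handle overlay is its visible +y end face. Next I descend and grip.

Emit:
arm_command --moves '[{"x":0.005,"y":-0.002,"z":0.12,"rx":0.0,"ry":0.0,"rz":0.0,"fingers":1.0},{"x":0.005,"y":-0.002,"z":0.24,"rx":0.0,"ry":0.0,"rz":0.0,"fingers":1.0},{"x":0.005,"y":-0.002,"z":0.32,"rx":0.0,"ry":0.0,"rz":0.0,"fingers":1.0},{"x":0.005,"y":-0.002,"z":0.357,"rx":0.0,"ry":0.0,"rz":0.0,"fingers":1.0},{"x":0.005,"y":-0.002,"z":0.357,"rx":0.0,"ry":0.0,"rz":0.0,"fingers":1.0},{"x":0.005,"y":-0.002,"z":0.357,"rx":0.0,"ry":0.0,"rz":0.0,"fingers":0.0},{"x":0.005,"y":-0.002,"z":0.357,"rx":0.0,"ry":0.0,"rz":0.0,"fingers":0.0},{"x":0.005,"y":-0.002,"z":0.357,"rx":0.0,"ry":0.0,"rz":0.0,"fingers":0.0},{"x":0.005,"y":-0.002,"z":0.357,"rx":0.0,"ry":0.0,"rz":0.0,"fingers":0.0},{"x":0.005,"y":-0.002,"z":0.357,"rx":0.0,"ry":0.0,"rz":0.0,"fingers":0.0},{"x":0.005,"y":-0.002,"z":0.357,"rx":0.0,"ry":0.0,"rz":0.0,"fingers":0.0},{"x":0.005,"y":-0.002,"z":0.357,"rx":0.0,"ry":0.0,"rz":0.0,"fingers":0.0}]'

```text
t: 3.65
eef_pos: [0.5898, 0.1645, 0.0576]
eef_rot: [-2.495, -1.908, -0.002]
force: [0.6, -0.4, 6.0]
finger_gap: 0.178
```

```bash
python3 - <<'E'
from h import *
rows([((.5896,.1644,.25),1.309),(c2w(0,0,250),1.373)])
E
```

```text
t 3.65 p [0.5898 0.1645 0.0576] psi -4.977 F [ 0.6 -0.4  6. ] gap 0.178 q [-0.01  0.71 -0.5   1.75  0.45  0.8  -0.99]
0.0002 -0.0003 -0.4811 | 0.0002 -0.0008 -0.0019
-0.7407 0.1024 -0.482 | 0.0002 -0.0008 -0.0427
```

Emit:
arm_command --moves '[{"x":0.0,"y":0.0,"z":-0.05,"rx":0.0,"ry":0.0,"rz":0.0,"fingers":0.0},{"x":0.0,"y":0.0,"z":-0.15,"rx":0.0,"ry":0.0,"rz":0.0,"fingers":0.0},{"x":0.0,"y":0.0,"z":-0.27,"rx":0.0,"ry":0.0,"rz":0.0,"fingers":0.0},{"x":0.0,"y":0.0,"z":-0.38,"rx":0.0,"ry":0.0,"rz":0.0,"fingers":0.0},{"x":0.0,"y":0.0,"z":-0.48,"rx":0.0,"ry":0.0,"rz":0.0,"fingers":0.0},{"x":-0.05,"y":0.01,"z":-0.5,"rx":0.0,"ry":0.0,"rz":0.0,"fingers":0.0},{"x":-0.15,"y":0.02,"z":-0.5,"rx":0.0,"ry":0.0,"rz":-0.01,"fingers":0.0},{"x":-0.27,"y":0.04,"z":-0.5,"rx":0.0,"ry":0.0,"rz":-0.02,"fingers":0.0},{"x":-0.39,"y":0.06,"z":-0.5,"rx":0.0,"ry":0.0,"rz":-0.03,"fingers":0.0},{"x":-0.51,"y":0.07,"z":-0.5,"rx":0.0,"ry":0.0,"rz":-0.04,"fingers":0.0},{"x":-0.63,"y":0.09,"z":-0.5,"rx":0.0,"ry":0.0,"rz":-0.043,"fingers":0.0},{"x":-0.7,"y":0.1,"z":-0.5,"rx":0.0,"ry":0.0,"rz":-0.043,"fingers":0.0}]'

```text
t: 5.15
eef_pos: [0.5527, -0.1214, 0.2548]
eef_rot: [-2.432, -1.985, 0.005]
force: [-0.4, 1.0, -3.6]
finger_gap: 0.18
```

```bash
python3 - <<'E'
from h import *
rows([(c2w(0,0,250),1.373)])
E
```

```text
t 5.15 p [ 0.5527 -0.1214  0.2548] psi -4.914 F [-0.4  1.  -3.6] gap 0.18 q [ 0.57  0.44 -0.6   1.63  0.27  1.16 -0.3 ]
-0.0273 0.0032 0.012 | -0.0023 0.0006 -0.0026
```

Emit:
arm_command --moves '[{"x":-0.027,"y":0.003,"z":0.012,"rx":-0.002,"ry":0.0,"rz":-0.003,"fingers":0.0},{"x":-0.027,"y":0.003,"z":0.012,"rx":-0.002,"ry":0.0,"rz":-0.003,"fingers":0.0},{"x":-0.027,"y":0.003,"z":0.012,"rx":-0.002,"ry":0.0,"rz":-0.003,"fingers":0.0}]'

```text
t: 5.52
eef_pos: [0.5516, -0.1305, 0.2496]
eef_rot: [-2.426, -1.994, 0.001]
force: [0.2, 0.6, -3.2]
finger_gap: 0.177
```

```bash
cat > ov.py <<'E'
import sys
from h import *
from station import snapshot,readout
import cv2
out=sys.argv[1]
th=[float(a) for a in sys.argv[2:6]]
rz=float(sys.argv[6]) if len(sys.argv)>6 else None
tiles=[]
for n,(x0,y0,w,h) in (("scene",(155,100,110,150)),("side",(215,70,130,150))):
    s=snapshot(n); k=3; im=cv2.resize(s["img"][y0:y0+h,x0:x0+w],None,fx=k,fy=k,interpolation=cv2.INTER_CUBIC)
    def line(P,c):
        u=((proj(s,P)-[x0,y0]+.5)*k-.5).round(); cv2.polylines(im,[np.int32(u)],True,c,1)
    v=list(CART)+th
    for f in ("il","ir","on","of"): line(carton(v,[(f,-1,0),(f,-1,1),(f,1,1),(f,1,0)]),(0,255,0))
    if rz is not None:
        p=readout.read_state()["eef_pos"]
        for Q in ([(30,80,0),(30,-80,0),(-30,-80,0),(-30,80,0)],):
            line(place(np.array(Q)/1000,p[0],p[1],-.198)+[0,0,p[2]-rz],(255,255,0))
    tiles.append(im)
cv2.imwrite(out,np.hstack(tiles))
rows([(c2w(0,0,61),1.373)])
E
python3 ov.py pics/o1.png 2.2 1.89 2.21 2.275 0.057
```

```text
t 5.62 p [ 0.552  -0.1304  0.2501] psi -4.907 F [ 0.5  0.  -2.7] gap 0.177 q [ 0.58  0.45 -0.6   1.64  0.27  1.14 -0.28]
-0.005 0.0005 0.4727 | -0.0002 0.0001 0.002
```

View pics/o1.png

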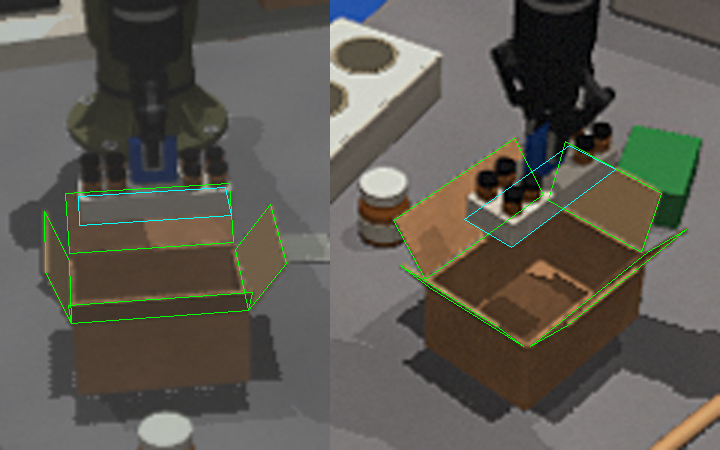

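Both views show the overlays matching: the rack is held level and centred over the carton, with about 10 mm clearance at each end. I lower it slowly.

Emit:
arm_command --moves '[{"x":-0.005,"y":0.0,"z":0.08,"rx":0.0,"ry":0.0,"rz":0.002,"fingers":0.0},{"x":-0.005,"y":0.0,"z":0.16,"rx":0.0,"ry":0.0,"rz":0.002,"fingers":0.0},{"x":-0.005,"y":0.0,"z":0.24,"rx":0.0,"ry":0.0,"rz":0.002,"fingers":0.0},{"x":-0.005,"y":0.0,"z":0.31,"rx":0.0,"ry":0.0,"rz":0.002,"fingers":0.0},{"x":-0.005,"y":0.0,"z":0.37,"rx":0.0,"ry":0.0,"rz":0.002,"fingers":0.0},{"x":-0.005,"y":0.0,"z":0.42,"rx":0.0,"ry":0.0,"rz":0.002,"fingers":0.0},{"x":-0.005,"y":0.0,"z":0.45,"rx":0.0,"ry":0.0,"rz":0.002,"fingers":0.0},{"x":-0.005,"y":0.0,"z":0.46,"rx":0.0,"ry":0.0,"rz":0.002,"fingers":0.0},{"x":-0.005,"y":0.0,"z":0.465,"rx":0.0,"ry":0.0,"rz":0.002,"fingers":0.0},{"x":-0.005,"y":0.0,"z":0.468,"rx":0.0,"ry":0.0,"rz":0.002,"fingers":0.0},{"x":-0.005,"y":0.0,"z":0.47,"rx":0.0,"ry":0.0,"rz":0.002,"fingers":0.0},{"x":-0.005,"y":0.0,"z":0.471,"rx":0.0,"ry":0.0,"rz":0.002,"fingers":0.0}]'

```text
t: 7.12
eef_pos: [0.5517, -0.1325, 0.0619]
eef_rot: [2.43, 1.991, -0.0]
force: [-0.2, 0.1, -2.8]
finger_gap: 0.176
```

```bash
python3 - <<'E'
from h import *
rows([(c2w(0,0,61),1.373)])
E
```

```text
t 7.12 p [ 0.5517 -0.1325  0.0619] psi 1.373 F [-0.2  0.1 -2.8] gap 0.176 q [ 0.5   0.65 -0.49  1.87  0.45  0.73 -0.44]
0.0002 0.0001 0.0023 | 0.0001 0.0001 -0.0
```

Emit:
arm_command --moves '[{"x":0.0,"y":0.0,"z":0.002,"rx":0.0,"ry":0.0,"rz":0.0,"fingers":0.0},{"x":0.0,"y":0.0,"z":0.004,"rx":0.0,"ry":0.0,"rz":0.0,"fingers":0.0},{"x":0.0,"y":0.0,"z":0.005,"rx":0.0,"ry":0.0,"rz":0.0,"fingers":0.0},{"x":0.0,"y":0.0,"z":0.005,"rx":0.0,"ry":0.0,"rz":0.0,"fingers":0.0}]'

```text
t: 7.62
eef_pos: [0.5518, -0.1327, 0.0615]
eef_rot: [2.429, 1.99, -0.0]
force: [-3.0, -0.8, 12.8]
finger_gap: 0.176
```

Contact: the force went from -2.8 to +12.8 N. I release with a partial opening, wait, then rise straight up.

Emit:
arm_command --moves '[{"x":0.0,"y":0.0,"z":-0.001,"rx":0.0,"ry":0.0,"rz":0.0,"fingers":0.18},{"x":0.0,"y":0.0,"z":-0.001,"rx":0.0,"ry":0.0,"rz":0.0,"fingers":0.3},{"x":0.0,"y":0.0,"z":-0.001,"rx":0.0,"ry":0.0,"rz":0.0,"fingers":0.5},{"x":0.0,"y":0.0,"z":-0.001,"rx":0.0,"ry":0.0,"rz":0.0,"fingers":0.5},{"x":0.0,"y":0.0,"z":-0.001,"rx":0.0,"ry":0.0,"rz":0.0,"fingers":0.5},{"x":0.0,"y":0.0,"z":-0.001,"rx":0.0,"ry":0.0,"rz":0.0,"fingers":0.5},{"x":0.0,"y":0.0,"z":-0.05,"rx":0.0,"ry":0.0,"rz":0.0,"fingers":0.5},{"x":0.0,"y":0.0,"z":-0.15,"rx":0.0,"ry":0.0,"rz":0.0,"fingers":0.5},{"x":0.0,"y":0.0,"z":-0.27,"rx":0.0,"ry":0.0,"rz":0.0,"fingers":0.5},{"x":0.0,"y":0.0,"z":-0.39,"rx":0.0,"ry":0.0,"rz":0.0,"fingers":0.0},{"x":0.0,"y":0.0,"z":-0.39,"rx":0.0,"ry":0.0,"rz":0.0,"fingers":0.0},{"x":0.0,"y":0.0,"z":-0.39,"rx":0.0,"ry":0.0,"rz":0.0,"fingers":0.0}]'

```text
t: 9.12
eef_pos: [0.5512, -0.1326, 0.217]
eef_rot: [2.429, 1.99, -0.001]
force: [0.8, -0.9, -0.5]
finger_gap: -0.002
```

```bash
python3 ov.py pics/o2.png 2.2 1.89 2.21 2.275; python3 - <<'E'
from h import *
# inner_left fold waypoints: TCP centre y in carton, tip z
rows([(c2w(0,y,z+8),1.373) for y,z in ((0,205),(170,205),(170,132))])
E
```

```text
t 9.22 p [ 0.5509 -0.1325  0.2162] psi -4.91 F [-1.1  0.8 -1.1] gap -0.001 q [ 0.58  0.48 -0.59  1.69  0.3   1.07 -0.31]
0.0011 0.0023 0.3879 | -0.0007 0.0008 -0.0001
t 9.22 p [ 0.5509 -0.1325  0.2162] psi -4.91 F [-1.1  0.8 -1.1] gap -0.001 q [ 0.58  0.48 -0.59  1.69  0.3   1.07 -0.31]
0.0006 0.0019 0.0079 | -0.0007 0.0008 -0.0001
0.4256 0.0019 0.0074 | -0.0007 0.0008 -0.0001
0.4259 0.0021 0.1899 | -0.0007 0.0008 -0.0001
```

View pics/o2.png

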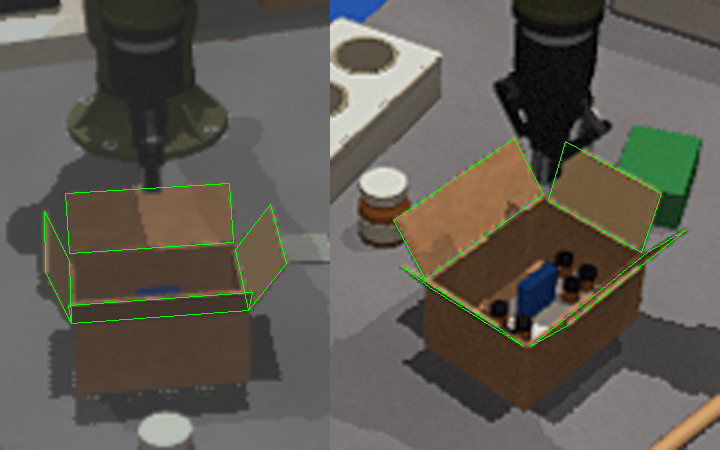

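The rack stands upright on the floor, with its handle at about (537,290) in the side view. All flaps still match their initial overlay, so step 1 looks met. I start with the +y end flap.

Emit:
arm_command --moves '[{"x":0.14,"y":0.002,"z":0.005,"rx":0.0,"ry":0.0,"rz":0.0,"fingers":0.0},{"x":0.28,"y":0.002,"z":0.005,"rx":0.0,"ry":0.0,"rz":0.0,"fingers":0.0},{"x":0.4,"y":0.002,"z":0.005,"rx":0.0,"ry":0.0,"rz":0.0,"fingers":0.0},{"x":0.415,"y":0.002,"z":0.005,"rx":0.0,"ry":0.0,"rz":0.0,"fingers":0.0},{"x":0.415,"y":0.002,"z":0.1,"rx":0.0,"ry":0.0,"rz":0.0,"fingers":0.0},{"x":0.415,"y":0.002,"z":0.18,"rx":0.0,"ry":0.0,"rz":0.0,"fingers":0.0},{"x":0.415,"y":0.002,"z":0.182,"rx":0.0,"ry":0.0,"rz":0.0,"fingers":0.0},{"x":0.415,"y":0.002,"z":0.182,"rx":0.0,"ry":0.0,"rz":0.0,"fingers":0.0}]'

```text
t: 10.22
eef_pos: [0.5845, 0.0296, 0.1436]
eef_rot: [-2.431, -1.99, 0.002]
force: [-0.4, 0.1, -0.6]
finger_gap: 0.002
```

```bash
python3 - <<'E'
from h import *
rows([(c2w(0,y,z+8),1.373) for y,z in ((147,135),(137,139),(127,143),(117,146),(106,149),(95,147),(79,141),(68,133),(59,122),(53,110),(50,97),(50,94))])
E
```

```text
t 10.22 p [0.5845 0.0296 0.1436] psi -4.911 F [-0.4  0.1 -0.6] gap 0.002 q [ 0.26  0.58 -0.56  1.74  0.37  0.94 -0.65]
-0.0458 -0.0007 0.0016 | -0.0007 0.0007 -0.0006
-0.0708 -0.0007 -0.0083 | -0.0007 0.0007 -0.0006
-0.0958 -0.0007 -0.0183 | -0.0007 0.0007 -0.0006
-0.1208 -0.0007 -0.0258 | -0.0007 0.0007 -0.0006
-0.1483 -0.0007 -0.0333 | -0.0007 0.0007 -0.0006
-0.1758 -0.0007 -0.0282 | -0.0007 0.0007 -0.0006
-0.2158 -0.0006 -0.0132 | -0.0007 0.0007 -0.0006
-0.2433 -0.0006 0.0068 | -0.0007 0.0007 -0.0006
-0.2658 -0.0006 0.0344 | -0.0007 0.0007 -0.0006
-0.2807 -0.0005 0.0644 | -0.0007 0.0007 -0.0006
-0.2882 -0.0005 0.0969 | -0.0007 0.0007 -0.0006
-0.2882 -0.0005 0.1044 | -0.0007 0.0007 -0.0006
```

Emit:
arm_command --moves '[{"x":-0.046,"y":0.0,"z":0.001,"rx":0.0,"ry":0.0,"rz":0.0,"fingers":0.0},{"x":-0.071,"y":0.0,"z":-0.009,"rx":0.0,"ry":0.0,"rz":0.0,"fingers":0.0},{"x":-0.096,"y":0.0,"z":-0.019,"rx":0.0,"ry":0.0,"rz":0.0,"fingers":0.0},{"x":-0.121,"y":0.0,"z":-0.026,"rx":0.0,"ry":0.0,"rz":0.0,"fingers":0.0},{"x":-0.148,"y":0.0,"z":-0.033,"rx":0.0,"ry":0.0,"rz":0.0,"fingers":0.0},{"x":-0.176,"y":0.0,"z":-0.028,"rx":0.0,"ry":0.0,"rz":0.0,"fingers":0.0},{"x":-0.216,"y":0.0,"z":-0.013,"rx":0.0,"ry":0.0,"rz":0.0,"fingers":0.0},{"x":-0.243,"y":0.0,"z":0.007,"rx":0.0,"ry":0.0,"rz":0.0,"fingers":0.0},{"x":-0.266,"y":0.0,"z":0.034,"rx":0.0,"ry":0.0,"rz":0.0,"fingers":0.0},{"x":-0.281,"y":0.0,"z":0.064,"rx":0.0,"ry":0.0,"rz":0.0,"fingers":0.0},{"x":-0.288,"y":0.0,"z":0.096,"rx":0.0,"ry":0.0,"rz":0.0,"fingers":0.0},{"x":-0.288,"y":0.0,"z":0.102,"rx":0.0,"ry":0.0,"rz":0.0,"fingers":0.0}]'

```text
t: 11.72
eef_pos: [0.5618, -0.0837, 0.1034]
eef_rot: [2.43, 1.99, -0.004]
force: [-7.3, -3.1, 25.2]
finger_gap: 0.003
```

```bash
python3 - <<'E'
from h import *
rows([(c2w(0,y,z+8),1.373) for y,z in ((50,95),(50,205),(-160,205),(-160,140))])
E
```

```text
t 11.72 p [ 0.5618 -0.0837  0.1034] psi 1.372 F [-7.3 -3.1 25.2] gap 0.003 q [ 0.45  0.61 -0.54  1.83  0.41  0.83 -0.5 ]
0.0006 -0.0007 0.001 | -0.0005 0.0015 -0.0005
-0.0 -0.0009 -0.274 | -0.0005 0.0015 -0.0005
-0.525 -0.0006 -0.2727 | -0.0005 0.0015 -0.0005
-0.5246 -0.0004 -0.1102 | -0.0005 0.0015 -0.0005
```

A firm stop at tip height 95 mm with 25 N up means the flap is down. Next is the -y end flap.

Emit:
arm_command --moves '[{"x":0.0,"y":0.0,"z":-0.1,"rx":0.0,"ry":0.0,"rz":0.0,"fingers":0.0},{"x":0.0,"y":0.0,"z":-0.25,"rx":0.0,"ry":0.0,"rz":0.0,"fingers":0.0},{"x":-0.1,"y":0.0,"z":-0.275,"rx":0.0,"ry":0.0,"rz":0.0,"fingers":0.0},{"x":-0.25,"y":0.0,"z":-0.275,"rx":0.0,"ry":0.0,"rz":0.0,"fingers":0.0},{"x":-0.4,"y":0.0,"z":-0.275,"rx":0.0,"ry":0.0,"rz":0.0,"fingers":0.0},{"x":-0.5,"y":0.0,"z":-0.275,"rx":0.0,"ry":0.0,"rz":0.0,"fingers":0.0},{"x":-0.51,"y":0.0,"z":-0.275,"rx":0.0,"ry":0.0,"rz":0.0,"fingers":0.0},{"x":-0.51,"y":0.0,"z":-0.2,"rx":0.0,"ry":0.0,"rz":0.0,"fingers":0.0},{"x":-0.51,"y":0.0,"z":-0.11,"rx":0.0,"ry":0.0,"rz":0.0,"fingers":0.0},{"x":-0.51,"y":0.0,"z":-0.11,"rx":0.0,"ry":0.0,"rz":0.0,"fingers":0.0},{"x":-0.51,"y":0.0,"z":-0.11,"rx":0.0,"ry":0.0,"rz":0.0,"fingers":0.0}]'

```text
t: 13.1
eef_pos: [0.5225, -0.2827, 0.1488]
eef_rot: [2.428, 1.991, -0.002]
force: [-0.7, 0.8, -0.5]
finger_gap: -0.0
```

```bash
python3 - <<'E'
from h import *
rows([(c2w(0,-y,z+8),1.373) for y,z in ((137,141),(127,143),(117,146),(106,149),(95,147),(79,141),(68,133),(59,122),(53,110),(50,97),(50,95))])
E
```

```text
t 13.1 p [ 0.5225 -0.2827  0.1488] psi 1.373 F [-0.7  0.8 -0.5] gap -0.0 q [ 0.8   0.59 -0.56  1.71  0.37  0.96 -0.1 ]
0.0403 -0.0024 -0.0005 | 0.0002 0.0012 0.0003
0.0653 -0.0024 -0.0055 | 0.0002 0.0012 0.0003
0.0903 -0.0024 -0.0131 | 0.0002 0.0012 0.0003
0.1178 -0.0023 -0.0206 | 0.0002 0.0012 0.0003
0.1453 -0.0023 -0.0157 | 0.0002 0.0012 0.0003
0.1853 -0.0023 -0.0007 | 0.0002 0.0012 0.0003
0.2128 -0.0023 0.0192 | 0.0002 0.0012 0.0003
0.2354 -0.0023 0.0467 | 0.0002 0.0012 0.0003
0.2504 -0.0023 0.0766 | 0.0002 0.0012 0.0003
0.258 -0.0023 0.1091 | 0.0002 0.0012 0.0003
0.258 -0.0023 0.1141 | 0.0002 0.0012 0.0003
```

Emit:
arm_command --moves '[{"x":0.04,"y":-0.002,"z":-0.001,"rx":0.0,"ry":0.0,"rz":0.0,"fingers":0.0},{"x":0.065,"y":-0.002,"z":-0.006,"rx":0.0,"ry":0.0,"rz":0.0,"fingers":0.0},{"x":0.09,"y":-0.002,"z":-0.013,"rx":0.0,"ry":0.0,"rz":0.0,"fingers":0.0},{"x":0.118,"y":-0.002,"z":-0.021,"rx":0.0,"ry":0.0,"rz":0.0,"fingers":0.0},{"x":0.145,"y":-0.002,"z":-0.016,"rx":0.0,"ry":0.0,"rz":0.0,"fingers":0.0},{"x":0.185,"y":-0.002,"z":-0.001,"rx":0.0,"ry":0.0,"rz":0.0,"fingers":0.0},{"x":0.213,"y":-0.002,"z":0.019,"rx":0.0,"ry":0.0,"rz":0.0,"fingers":0.0},{"x":0.235,"y":-0.002,"z":0.047,"rx":0.0,"ry":0.0,"rz":0.0,"fingers":0.0},{"x":0.25,"y":-0.002,"z":0.077,"rx":0.0,"ry":0.0,"rz":0.0,"fingers":0.0},{"x":0.258,"y":-0.002,"z":0.109,"rx":0.0,"ry":0.0,"rz":0.0,"fingers":0.0},{"x":0.258,"y":-0.002,"z":0.113,"rx":0.0,"ry":0.0,"rz":0.0,"fingers":0.0},{"x":0.258,"y":-0.002,"z":0.113,"rx":0.0,"ry":0.0,"rz":0.0,"fingers":0.0}]'

```text
t: 14.6
eef_pos: [0.542, -0.1812, 0.1038]
eef_rot: [2.428, 1.991, -0.002]
force: [-2.5, 2.1, 10.0]
finger_gap: -0.001
```

```bash
python3 - <<'E'
from h import *
rows([(c2w(x,y,z+8),1.373) for x,y,z in ((0,-50,205),(0,0,205),(150,0,205),(150,0,135))])
E
```

```text
t 14.6 p [ 0.542  -0.1812  0.1038] psi 1.373 F [-2.5  2.1 10. ] gap -0.001 q [ 0.62  0.61 -0.53  1.82  0.41  0.83 -0.32]
-0.0013 -0.0 -0.2729 | 0.0003 0.0013 0.0003
0.1237 0.0 -0.2732 | 0.0003 0.0013 0.0003
0.1235 0.375 -0.273 | 0.0003 0.0013 0.0003
0.1239 0.375 -0.098 | 0.0003 0.0013 0.0003
```

Emit:
arm_command --moves '[{"x":0.0,"y":0.0,"z":-0.1,"rx":0.0,"ry":0.0,"rz":0.0,"fingers":0.0},{"x":0.02,"y":0.0,"z":-0.25,"rx":0.0,"ry":0.0,"rz":0.0,"fingers":0.0},{"x":0.12,"y":0.06,"z":-0.275,"rx":0.0,"ry":0.0,"rz":0.0,"fingers":0.0},{"x":0.124,"y":0.2,"z":-0.275,"rx":0.0,"ry":0.0,"rz":0.0,"fingers":0.0},{"x":0.124,"y":0.35,"z":-0.275,"rx":0.0,"ry":0.0,"rz":0.0,"fingers":0.0},{"x":0.124,"y":0.375,"z":-0.275,"rx":0.0,"ry":0.0,"rz":0.0,"fingers":0.0},{"x":0.124,"y":0.375,"z":-0.275,"rx":0.0,"ry":0.0,"rz":0.0,"fingers":0.0}]'

```text
t: 15.48
eef_pos: [0.6986, -0.1617, 0.2121]
eef_rot: [-2.43, -1.991, 0.004]
force: [-0.6, 0.3, -1.2]
finger_gap: 0.001
```

```bash
python3 ov.py pics/o3.png 0 0 2.21 2.275; python3 - <<'E'
from h import *
rows([(c2w(150,0,143),1.373)])
E
```

```text
t 15.57 p [ 0.6977 -0.1616  0.2135] psi 1.374 F [-0.6  0.4  0.9] gap 0.004 q [ 0.47  0.71 -0.56  1.25  0.37  1.28 -0.29]
0.0009 -0.372 0.3816 | -0.0004 0.0015 0.0003
t 15.57 p [ 0.6977 -0.1616  0.2135] psi 1.374 F [-0.6  0.4  0.9] gap 0.004 q [ 0.47  0.71 -0.56  1.25  0.37  1.28 -0.29]
0.0002 0.0029 0.1763 | -0.0004 0.0015 0.0003
```

View pics/o3.png

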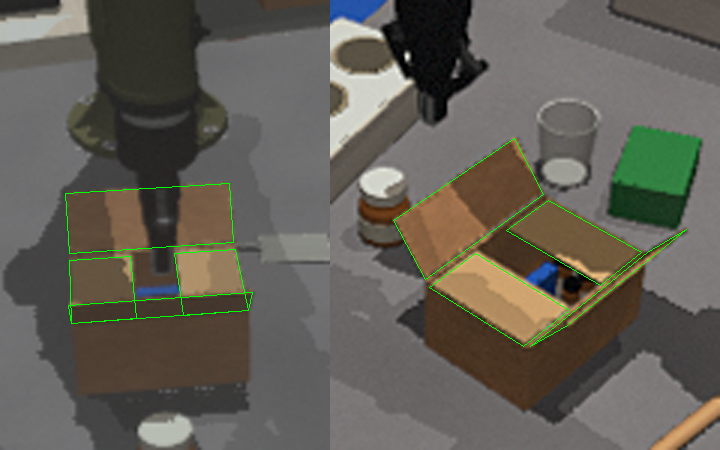

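Both short-end flaps match the closed overlay, and the long-side flaps are unchanged. I lower outside the far flap and push it in.

Emit:
arm_command --moves '[{"x":0.0,"y":0.003,"z":0.08,"rx":0.0,"ry":0.0,"rz":0.0,"fingers":0.0},{"x":0.0,"y":0.003,"z":0.16,"rx":0.0,"ry":0.0,"rz":0.0,"fingers":0.0},{"x":0.0,"y":0.003,"z":0.172,"rx":0.0,"ry":0.0,"rz":0.0,"fingers":0.0},{"x":0.0,"y":0.003,"z":0.172,"rx":0.0,"ry":0.0,"rz":0.0,"fingers":0.0},{"x":0.0,"y":0.003,"z":0.172,"rx":0.0,"ry":0.0,"rz":0.0,"fingers":0.0}]'

```text
t: 16.2
eef_pos: [0.6995, -0.1619, 0.1467]
eef_rot: [2.427, 1.99, -0.001]
force: [0.1, -0.5, 0.5]
finger_gap: -0.003
```

```bash
python3 - <<'E'
from h import *
rows([(c2w(x,0,z+8),1.373) for x,z in ((138,137),(124,140),(112,144),(100,149),(87,153),(74,151),(59,145),(47,137),(38,127),(33,115),(30,102),(30,100))])
E
```

```text
t 16.2 p [ 0.6995 -0.1619  0.1467] psi 1.373 F [ 0.1 -0.5  0.5] gap -0.003 q [ 0.47  0.76 -0.54  1.34  0.41  1.15 -0.32]
-0.0002 -0.0318 0.0041 | 0.0012 0.0015 0.0002
-0.0002 -0.0668 -0.0034 | 0.0012 0.0015 0.0002
-0.0002 -0.0967 -0.0135 | 0.0012 0.0015 0.0002
-0.0002 -0.1267 -0.026 | 0.0012 0.0015 0.0002
-0.0002 -0.1592 -0.0361 | 0.0012 0.0015 0.0002
-0.0002 -0.1917 -0.0312 | 0.0012 0.0015 0.0002
-0.0001 -0.2292 -0.0162 | 0.0012 0.0015 0.0002
-0.0001 -0.2593 0.0037 | 0.0012 0.0015 0.0002
-0.0 -0.2818 0.0287 | 0.0012 0.0015 0.0002
0.0001 -0.2944 0.0586 | 0.0012 0.0015 0.0002
0.0001 -0.3019 0.0911 | 0.0012 0.0015 0.0002
0.0002 -0.3019 0.0961 | 0.0012 0.0015 0.0002
```

Emit:
arm_command --moves '[{"x":0.0,"y":-0.032,"z":0.004,"rx":0.0,"ry":0.0,"rz":0.0,"fingers":0.0},{"x":0.0,"y":-0.067,"z":-0.003,"rx":0.0,"ry":0.0,"rz":0.0,"fingers":0.0},{"x":0.0,"y":-0.097,"z":-0.014,"rx":0.0,"ry":0.0,"rz":0.0,"fingers":0.0},{"x":0.0,"y":-0.127,"z":-0.026,"rx":0.0,"ry":0.0,"rz":0.0,"fingers":0.0},{"x":0.0,"y":-0.159,"z":-0.036,"rx":0.0,"ry":0.0,"rz":0.0,"fingers":0.0},{"x":0.0,"y":-0.192,"z":-0.031,"rx":0.0,"ry":0.0,"rz":0.0,"fingers":0.0},{"x":0.0,"y":-0.229,"z":-0.016,"rx":0.0,"ry":0.0,"rz":0.0,"fingers":0.0},{"x":0.0,"y":-0.259,"z":0.004,"rx":0.0,"ry":0.0,"rz":0.0,"fingers":0.0},{"x":0.0,"y":-0.282,"z":0.029,"rx":0.0,"ry":0.0,"rz":0.0,"fingers":0.0},{"x":0.0,"y":-0.294,"z":0.059,"rx":0.0,"ry":0.0,"rz":0.0,"fingers":0.0},{"x":0.0,"y":-0.302,"z":0.091,"rx":0.0,"ry":0.0,"rz":0.0,"fingers":0.0},{"x":0.0,"y":-0.302,"z":0.096,"rx":0.0,"ry":0.0,"rz":0.0,"fingers":0.0}]'

```text
t: 17.7
eef_pos: [0.581, -0.1384, 0.1087]
eef_rot: [2.427, 1.989, -0.002]
force: [-7.7, 0.8, 25.3]
finger_gap: 0.004
```

```bash
python3 - <<'E'
from h import *
rows([(c2w(x,y,z+8),1.373) for x,y,z in ((30,0,205),(-145,0,205),(-145,0,137))])
E
```

```text
t 17.7 p [ 0.581  -0.1384  0.1087] psi 1.373 F [-7.7  0.8 25.3] gap 0.004 q [ 0.53  0.63 -0.55  1.74  0.42  0.88 -0.4 ]
-0.0005 0.0008 -0.2608 | 0.0013 0.002 0.0002
-0.0003 -0.4367 -0.2617 | 0.0013 0.002 0.0002
0.0002 -0.437 -0.0917 | 0.0013 0.002 0.0002
```

Emit:
arm_command --moves '[{"x":0.0,"y":0.0,"z":-0.1,"rx":0.0,"ry":0.0,"rz":0.0,"fingers":0.0},{"x":0.0,"y":0.0,"z":-0.25,"rx":0.0,"ry":0.0,"rz":0.0,"fingers":0.0},{"x":0.0,"y":-0.08,"z":-0.265,"rx":0.0,"ry":0.0,"rz":0.0,"fingers":0.0},{"x":0.0,"y":-0.2,"z":-0.265,"rx":0.0,"ry":0.0,"rz":0.0,"fingers":0.0},{"x":0.0,"y":-0.33,"z":-0.265,"rx":0.0,"ry":0.0,"rz":0.0,"fingers":0.0},{"x":0.0,"y":-0.42,"z":-0.265,"rx":0.0,"ry":0.0,"rz":0.0,"fingers":0.0},{"x":0.0,"y":-0.425,"z":-0.265,"rx":0.0,"ry":0.0,"rz":0.0,"fingers":0.0},{"x":0.0,"y":-0.425,"z":-0.265,"rx":0.0,"ry":0.0,"rz":0.0,"fingers":0.0},{"x":0.0,"y":-0.425,"z":-0.18,"rx":0.0,"ry":0.0,"rz":0.0,"fingers":0.0},{"x":0.0,"y":-0.425,"z":-0.1,"rx":0.0,"ry":0.0,"rz":0.0,"fingers":0.0},{"x":0.0,"y":-0.425,"z":-0.092,"rx":0.0,"ry":0.0,"rz":0.0,"fingers":0.0},{"x":0.0,"y":-0.425,"z":-0.092,"rx":0.0,"ry":0.0,"rz":0.0,"fingers":0.0}]'

```text
t: 19.2
eef_pos: [0.4152, -0.1047, 0.1454]
eef_rot: [2.427, 1.99, -0.001]
force: [0.1, 0.5, -0.8]
finger_gap: 0.002
```

```bash
python3 - <<'E'
from h import *
rows([(c2w(-x,0,z+8),1.373) for x,z in ((138,137),(124,140),(112,144),(100,149),(87,153),(74,151),(59,145),(47,137),(38,127),(33,115),(30,102),(30,100))])
E
```

```text
t 19.2 p [ 0.4152 -0.1047  0.1454] psi 1.374 F [ 0.1  0.5 -0.8] gap 0.002 q [ 0.65  0.37 -0.62  2.12  0.32  0.74 -0.38]
-0.0007 0.0031 0.0011 | 0.0014 0.0016 0.0005
-0.0008 0.0381 -0.0063 | 0.0014 0.0016 0.0005
-0.0008 0.0682 -0.0162 | 0.0014 0.0016 0.0005
-0.0009 0.0982 -0.0287 | 0.0014 0.0016 0.0005
-0.0009 0.1307 -0.0386 | 0.0014 0.0016 0.0005
-0.001 0.1632 -0.0335 | 0.0014 0.0016 0.0005
-0.001 0.2007 -0.0185 | 0.0014 0.0016 0.0005
-0.0009 0.2306 0.0016 | 0.0014 0.0016 0.0005
-0.0009 0.2531 0.0267 | 0.0014 0.0016 0.0005
-0.0008 0.2655 0.0567 | 0.0014 0.0016 0.0005
-0.0008 0.2729 0.0892 | 0.0014 0.0016 0.0005
-0.0008 0.2729 0.0942 | 0.0014 0.0016 0.0005
```

Emit:
arm_command --moves '[{"x":0.0,"y":0.01,"z":0.001,"rx":0.0,"ry":0.0,"rz":0.0,"fingers":0.0},{"x":0.0,"y":0.038,"z":-0.006,"rx":0.0,"ry":0.0,"rz":0.0,"fingers":0.0},{"x":0.0,"y":0.068,"z":-0.016,"rx":0.0,"ry":0.0,"rz":0.0,"fingers":0.0},{"x":0.0,"y":0.098,"z":-0.028,"rx":0.0,"ry":0.0,"rz":0.0,"fingers":0.0},{"x":0.0,"y":0.131,"z":-0.039,"rx":0.0,"ry":0.0,"rz":0.0,"fingers":0.0},{"x":0.0,"y":0.163,"z":-0.034,"rx":0.0,"ry":0.0,"rz":0.0,"fingers":0.0},{"x":0.0,"y":0.2,"z":-0.019,"rx":0.0,"ry":0.0,"rz":0.0,"fingers":0.0},{"x":0.0,"y":0.231,"z":0.002,"rx":0.0,"ry":0.0,"rz":0.0,"fingers":0.0},{"x":0.0,"y":0.253,"z":0.027,"rx":0.0,"ry":0.0,"rz":0.0,"fingers":0.0},{"x":0.0,"y":0.266,"z":0.057,"rx":0.0,"ry":0.0,"rz":0.0,"fingers":0.0},{"x":0.0,"y":0.273,"z":0.089,"rx":0.0,"ry":0.0,"rz":0.0,"fingers":0.0},{"x":0.0,"y":0.273,"z":0.094,"rx":0.0,"ry":0.0,"rz":0.0,"fingers":0.0}]'

```text
t: 20.7
eef_pos: [0.5225, -0.1261, 0.1087]
eef_rot: [2.426, 1.99, -0.001]
force: [-6.8, 0.9, 26.9]
finger_gap: -0.002
```

Emit:
arm_command --moves '[{"x":0.0,"y":0.0,"z":-0.1,"rx":0.0,"ry":0.0,"rz":0.0,"fingers":0.0},{"x":0.0,"y":0.0,"z":-0.25,"rx":0.0,"ry":0.0,"rz":0.0,"fingers":0.0},{"x":0.0,"y":0.0,"z":-0.35,"rx":0.0,"ry":0.0,"rz":0.0,"fingers":0.0},{"x":-0.15,"y":0.0,"z":-0.4,"rx":0.0,"ry":0.0,"rz":0.0,"fingers":0.0},{"x":-0.3,"y":0.0,"z":-0.4,"rx":0.0,"ry":0.0,"rz":0.0,"fingers":0.0},{"x":-0.45,"y":0.0,"z":-0.4,"rx":0.0,"ry":0.0,"rz":0.0,"fingers":0.0},{"x":-0.5,"y":0.0,"z":-0.4,"rx":0.0,"ry":0.0,"rz":0.0,"fingers":0.0},{"x":-0.5,"y":0.0,"z":-0.4,"rx":0.0,"ry":0.0,"rz":0.0,"fingers":0.0}]'

```text
t: 21.7
eef_pos: [0.4823, -0.3226, 0.2683]
eef_rot: [2.43, 1.987, -0.002]
force: [-0.2, -0.3, -0.3]
finger_gap: 0.003
```

```bash
python3 ov.py pics/o4.png 0 0 0 0
```

```text
t 21.8 p [ 0.4837 -0.3195  0.2691] psi 1.376 F [ 0.4  1.4 -0.4] gap 0.004 q [ 0.93  0.45 -0.61  1.57  0.27  1.2   0.08]
0.4928 0.075 0.5195 | 0.0016 0.0012 0.002
```

View pics/o4.png

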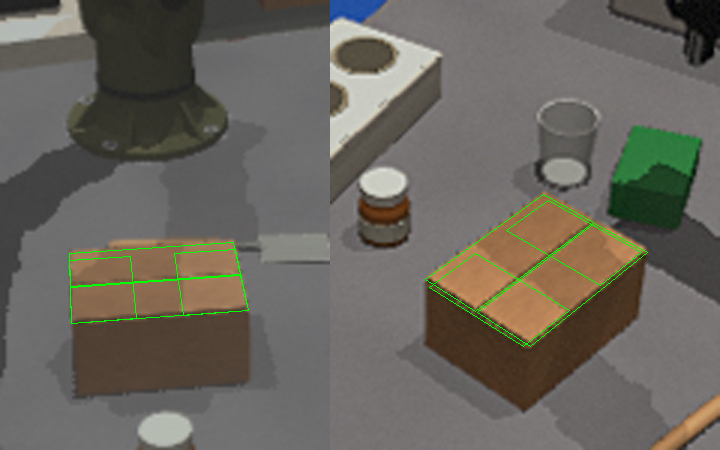

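All four flaps match the closed overlay in both views, the bystanders look unmoved and the arm is clear, so I hand in.

```bash
python3 -c "
from station import job; print(job.close_job())"
```

```text
the job is handed in; nothing more can be done
None
```

The rack is packed and the carton is closed. I lifted the rack by its blue handle, set it on the carton floor and let go. Then I folded both short-end flaps, followed by both long-side flaps. The arm finished at about 21.8 s of the 72 s allowed. `close_job()` gives no verdict, so I have no official result.

**What the last checks showed:**
- **Flaps:** in the final scene and side pictures, the long-side flaps lie on the closed-position overlay. The short-end flaps matched theirs just before the long sides covered them. Each flap also met a firm stop at its closed height when pressed (10 to 27 N).
- **Rack:** it was upright and central in the carton after release. Once the carton was closed it could not be seen, so its final position was not checked again.
- **Bystanders:** the jar, beaker and green box look unmoved in the final pictures. The tape, wash bottle and notebook were outside those final crops and the spatula only partly in them. The arm did not go near those four after the rack was lifted.
- **Robot:** the arm ended clear of everything, with force readings at noise level.

The only hitch was the first arm command, refused because fields were missing; nothing moved. I viewed 8 pictures of the 10 allowed.

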